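# Shift the gate knob of the breathing-circuit changeover unit

### The job

Switch the breathing-circuit changeover unit over: push its black gate knob with the fingertips along the L-shaped slot, away from the orange mark up to the corner, then round the corner and along the other leg until it is fully home against the end of the slot beside the green mark. Only push the knob, never lift it, leave the vials and the pot around the unit standing where they are, and draw back clear of everything at the end.

Things in the scene. Friction and masses are not known exactly. Their poses are not given: they have to be found in the camera images.
- changeover_unit: Square box fixed to the worktop, 170x170 mm, blue sides, grey top plate at z = 50 mm, two blue hose ports sticking 28 mm out of its +x (far) face. Origin: centre of underside. L-shaped slot 13 mm wide in the plate: one leg along its own +x from slot_start to slot_corner, one along its own +y on to slot_end. Flat 14 mm discs mark the start (orange) and the end (green).
- gate_knob: Black round upright knob, yellow band, 34 mm diameter, 30 mm high, about 150 g, on the plate; about 1 N of friction, no spring, stays where left. Origin: on its axis at its underside (plate top). Its 10 mm pin runs in the slot with 1.5 mm play each side; a foot under the plate holds it in (12 mm vertical play; do not lift). Starts in the first leg, up to 27 mm from slot_start.
- slot_start (a point): Point on the plate's top, where the knob's axis is at the start of the slot (beside the orange mark): the knob's stop is 1.5 mm beyond it.
- slot_corner (a point): Point on the plate's top, on both centre lines of the slot, 80 mm from slot_start along the unit's +x. Pushed on along +x, the knob's axis stops 1.5 mm beyond it.
- slot_end (a point): Point on the plate's top, 80 mm from slot_corner along the unit's +y (beside the green mark). Against the end of the slot the knob's axis is 1.5 mm beyond it.
- vial_blue: Bystander: small upright glass vial with a blue cap, 23 mm diameter, 46 mm high, loose, on the worktop to the left of the unit. Origin: centre of its underside.
- specimen_pot: Bystander: white upright specimen pot, 47 mm diameter, 60 mm high, loose, on the worktop to the right of the unit. Origin: centre of its underside.
- vial_red: Bystander: small upright glass vial with a red cap, 18 mm diameter, 38 mm high, loose, on the worktop in front of the unit. Origin: centre of its underside.

How it is judged:
By the outcome, as a careful person would: the job done as asked, in the order asked, and still so for the second after the job is handed in, with the robot touching nothing.
It also fails if it takes over 38 s, if anything falls off the work surface, if the arm or the gripper's body presses on something with over 40 N, if the wrist force passes 120 N, or if a joint passes its speed limit or range.

### The arm

A 7-joint arm with a two-finger parallel gripper is mounted at the origin on a cart in front of the work surface, level with it; the furniture and walls round the work are solid. World frame = base frame: x ahead of the robot, y to its left, z up, the work surface at z = 0. Lengths are in m, angles in rad, forces in N, time in s.
With the tool pointing down it reaches from about 0.4 to 0.85 m from the base axis. Payload 4.5 kg.
Tool frame: the origin (TCP) lies midway between the tips of the shut fingers; the grasp point (between the pads) lies 19 mm behind it; y points along the fingers, z is the direction in which the jaws open and shut, and the axes are right-handed (so a half turn about y gives the same grasp; the last joint's range is limited). The gripper opens to 88 mm and grips with 3 to 60 N. Pads are 18 mm wide; open, the fingers measure 123 mm over their backs; the gripper's body (75 mm by 187 mm) begins 45 mm behind the grasp point.
Start: joints at [1.219, 0.689, -0.195, 1.565, 0.157, 0.902, -0.215], TCP at [0.235, -0.579, 0.239] pointing down, gripper open.
Joint ranges: [-3.01, 3.01], [-0.46, 2.08], [-1.47, 1.51], [0.13, 2.56], [-1, 4.14], [0.04, 2.09], [-2.66, 2.66]. Speed limits (rad/s): [2.57, 2.57, 3.14, 3.14, 3.14, 3.14, 3.14].

### API

Orientations are given as a unit quaternion [x, y, z, w].
In Python, from plant import r, snapshot, get_calibration, job, boxes_of gives the robot as it stands. The module is installed in compiled form; this text tells all that it offers.
- The arm moves only by the shell command python3 -m handwheel 'ROWS' [OPENING] [FORCE]. ROWS is JSON, a list that holds one entry, the list of rows, each a list of 6 numbers: the shift along the tool's x, y, z as a fraction of full scale, then the turn, a rotation vector about the tool's x, y, z as a fraction of full scale. In form: [[[x, y, z, wx, wy, wz], ...]]. A call has 1 to 12 rows; each row is the pose to reach, as a shift and turn from the pose commanded when the call began, along the tool's axes at that moment, turning the shorter way round; what a row does not reach only later rows make up. Full scale, the value 1, is 100 cm for a shift and 180 degrees for a turn. A row lasts 1/12 s, in which the tool goes at most 41.7 mm and 7.16 degrees, less where a joint would pass 70% of its speed; a pose out of reach is approached as far as the arm can. A call with a number of a shift or a turn outside -1 to 1 is refused whole. A call with a gripper value outside its range is refused whole. OPENING is the opening, from -1 (shut) to 1 (fully open), set as the call begins (- or left out, the last holds). The fingers move at their own pace and stop on an object; FORCE is the grip in N (left out, the last holds). Time passes only in rows, so rows that repeat a pose let the fingers close. It gives the time, the measured TCP pose, the force and the opening at its end, in the units of the state.
- r.get_state(): the state, without advancing time (a new reading comes with each control period).
- snapshot(name): name is "scene" or "top"; returns the picture (384x512x3 uint8, red, green, blue); there is no depth.
- get_calibration(name): a dict with "fx", "fy", "cx", "cy" (pixels), "T" (4x4, takes a point from camera to world coordinates). Camera axes: x right, y down, z forward; pixel columns grow to the right and rows downward; lengths in m; the calibration is good to about 2 mm. A picture is of the moment at which its call begins. get_calibration takes no time and is no camera call.
- job.finish_job(): hands the job in, once; it reports no verdict.
Trained networks look in the newest picture that a camera, given by its name, has taken for a name from the list of things; names that differ only in an ending like _2 or _b are one class to them, and where a whole thing is asked for, a point or a joint stands for the part that bears it (a point fixed in the world has none). Each returns a list of dicts, best first, with "confidence" (0 to 1); they miss things now and then, are a little off and sometimes report something else, mostly with a low value. They report only what shows in the picture. A call takes as long as a camera call.
- boxes_of(thing, camera): "bbox" ([left, top, right, bottom] in pixels, round what is visible of it).
The state is a dict: "clock": time; "q": joint angles; "qd": joint speeds; "joint_torque": joint torques, N m; "tool_pos": TCP position; "eef_rot": TCP orientation; "contact_force": force on the tool from outside, world axes, zero at the start; "moment": the same for the moment, N m; "opening": opening from 0.0 (shut) to 1.0 (fully open).
Only numpy, scipy, OpenCV 4.12 (cv2) and the standard library are available. Lean on these libraries where they do the work, as an engineer would, in place of code of your own. Each camera call takes 0.05 s, during which the arm holds its last target. There are 200 camera calls.

## Working session

There is one attempt and no reset: what is moved stays moved. The work goes in short steps, Python scripts to look and compute and a shell command to move; the robot and the scene stay as the last step left them, time stands still between calls to the robot, and variables do not carry over. Pictures are saved under pics/ and viewed, about 8 in all and at most 12, crops included, and the job is handed in when it is done.

```bash
mkdir -p pics; python3 - <<'E'
from plant import r,snapshot,get_calibration,boxes_of
import cv2,numpy as np
s=r.get_state()
for k in("clock","tool_pos","eef_rot","contact_force","opening"):print(k,np.round(s[k],4))
for c in("scene","top"):
    im=snapshot(c);cv2.imwrite(f"pics/{c}0.png",im[...,::-1]);np.save(f"pics/{c}0.npy",im)
    K=get_calibration(c);print(c,K["fx"],K["cx"],K["cy"],np.round(K["T"],3).tolist())
    for t in("changeover_unit","gate_knob","vial_blue","specimen_pot","vial_red"):
        print(t,[(np.round(b["bbox"]).tolist(),round(b["confidence"],2)) for b in boxes_of(t,c)[:2]])
E
```

```text
clock 0.0
tool_pos [ 0.2349 -0.5785  0.2379]
eef_rot [-0.1358  0.6946 -0.6934  0.1354]
contact_force [0.6111 0.7452 0.3314]
opening 1.0011
scene 469.9298652614076 251.5068078565806 197.08353066741603 [[-0.516, -0.601, 0.61, -0.001], [-0.857, 0.351, -0.378, 0.272], [0.013, -0.718, -0.696, 0.649], [0.0, 0.0, 0.0, 1.0]]
changeover_unit [([187.0, 162.0, 321.0, 274.0], 0.9), ([277.0, 188.0, 292.0, 206.0], 0.64)]
gate_knob [([276.0, 189.0, 294.0, 209.0], 0.75)]
vial_blue [([168.0, 254.0, 184.0, 279.0], 0.58), ([302.0, 165.0, 327.0, 194.0], 0.5)]
specimen_pot [([302.0, 162.0, 329.0, 197.0], 0.94), ([188.0, 166.0, 319.0, 276.0], 0.6)]
vial_red []
top 473.08683941850956 256.34858056870615 194.78974953967554 [[0.02, -0.996, 0.091, 0.427], [-1.0, -0.02, -0.008, -0.041], [0.01, -0.091, -0.996, 0.933], [0.0, 0.0, 0.0, 1.0]]
changeover_unit [([202.0, 132.0, 317.0, 253.0], 0.97)]
gate_knob [([276.0, 194.0, 294.0, 217.0], 0.77)]
vial_blue []
specimen_pot [([324.0, 176.0, 355.0, 199.0], 0.73)]
vial_red []
```

View pics/top0.png

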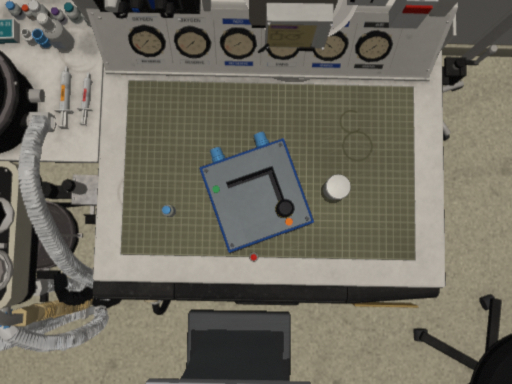

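View pics/scene0.png

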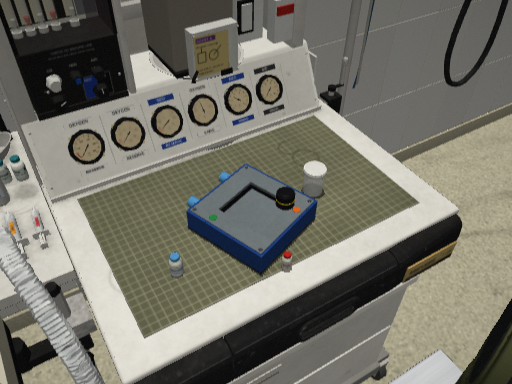

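The top view shows the unit at about (257,195), with the knob at (286,208) near the orange mark at (289,222). The corner is near (271,171) and the slot end near (229,184), beside green at (216,189). The pot is at (337,187), blue vial at (168,211) and red vial at (254,258).

```bash
cat > h.py <<'E'
import numpy as np,cv2
from plant import get_calibration
def w(c,uv,z):
    K=get_calibration(c);T=np.array(K["T"]);uv=np.atleast_2d(uv).astype(float)
    d=np.c_[(uv[:,0]-K["cx"])/K["fx"],(uv[:,1]-K["cy"])/K["fy"],np.ones(len(uv))]@T[:3,:3].T
    return (T[:3,3]+d*((z-T[2,3])/d[:,2])[:,None])[:,:2]
def px(c,p):
    K=get_calibration(c);T=np.array(K["T"]);q=(np.atleast_2d(p)-T[:3,3])@T[:3,:3]
    return np.c_[K["cx"]+K["fx"]*q[:,0]/q[:,2],K["cy"]+K["fy"]*q[:,1]/q[:,2]]
E
python3 - <<'E'
import numpy as np,cv2
from h import *
for c,roi in(("top",(195,125,320,260)),("scene",(180,155,325,280))):
    im=np.load(f"pics/{c}0.npy");x0,y0,x1,y1=roi
    hsv=cv2.cvtColor(im,cv2.COLOR_RGB2HSV).astype(int);H,S,V=hsv[...,0],hsv[...,1],hsv[...,2]
    R=np.zeros(H.shape,bool);R[y0:y1,x0:x1]=1
    def big(m):
        n,l,st,ce=cv2.connectedComponentsWithStats((m&R).astype(np.uint8));i=1+np.argmax(st[1:,4]);return ce[i],st[i],l==i
    for n,m in(("orange",(H>3)&(H<20)&(S>150)&(V>120)),("green",(H>40)&(H<85)&(S>100))):
        ce,st,_=big(m);print(c,n,ce.round(1),st[4],w(c,ce,.05).round(4))
    ce,st,b=big((S>140)&(H>95)&(H<125)|((S<90)&(V>70)&(V<190)&False))
    # plate grey
    ce,st,m=big((S<80)&(V>80)&(H>90)&(H<125))
    cnt=max(cv2.findContours(m.astype(np.uint8),0,1)[0],key=cv2.contourArea)
    P=w(c,cnt[:,0],.05).astype(np.float32);rc=cv2.minAreaRect(P);print("plate",np.round(rc[0],4),np.round(rc[1],4),rc[2])
    print("  hull px",cv2.boundingRect(cnt))
    ce,st,k=big((V<45));print("dark",ce,st)
    im2=cv2.resize(im[y0:y1,x0:x1],None,fx=4,fy=4,interpolation=cv2.INTER_CUBIC)
    cv2.imwrite(f"pics/{c}_crop.png",im2[...,::-1])
for n,uv in(("blue",(168,211)),("red",(254,258)),("pot",(338,187))):print(n,w("top",uv,.045))
E
```

```text
top orange [288.5 221.1] 39 [[ 0.4595 -0.1089]]
top green [215.6 188.9] 39 [[0.5171 0.0285]]
plate [ 0.5084 -0.0474] [0.1604 0.1603] 20.68604850769043
  hull px (203, 141, 108, 108)
dark [267.67094017 188.95299145] [227 167  67  50 468]
scene orange [296.1 209.1] 32 [[ 0.4576 -0.1062]]
scene green [212.6 217. ] 35 [[0.5155 0.0314]]
plate [ 0.5061 -0.0438] [0.1594 0.1592] 20.685972213745117
  hull px (190, 166, 124, 88)
dark [267.5466893  196.88455008] [221 184  74  28 589]
blue [[0.47408374 0.11694411]]
red [[ 0.38977853 -0.04600256]]
pot [[ 0.52593874 -0.20208994]]
```

View pics/top_crop.png

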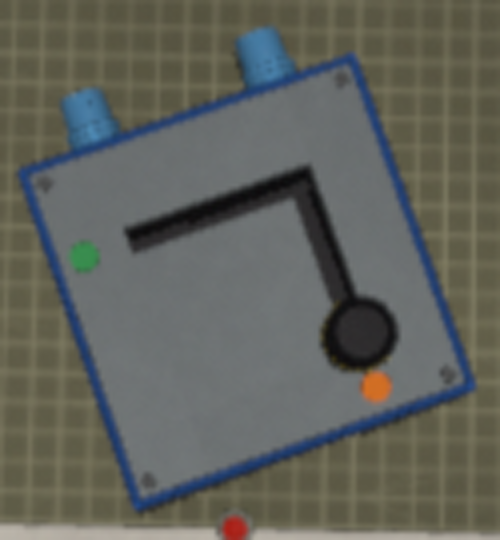

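```bash
cat >> h.py <<'E'
from scipy.spatial.transform import Rotation as R
a=np.deg2rad(20.7);U=np.array([[np.cos(a),-np.sin(a)],[np.sin(a),np.cos(a)]]) # columns x_u,y_u
C=np.array([.5072,-.0456])
E
python3 - <<'E'
from h import *
from plant import r
s=r.get_state();M=R.from_quat(s["eef_rot"]).as_matrix();print("tool axes cols\n",M.round(3))
L=lambda p:(np.atleast_2d(p)-C)@U
top=lambda u,v:(195+u/4-.375,125+v/4-.375)
for n,uv,z in(("outer corner",top(308,167),.05),("corner c",top(303,181),.05),("end edge",top(130,240),.05),("knob",top(360,332),.08)):
    p=w("top",uv,z);print(n,p.round(4),"local",L(p).round(4))
p=w("scene",(285.5,190),.08);print("scene knob approx",p,L(p))
for o in((.4585,-.1075),(.5163,.03)):print("marks local",L(o))
E
```

```text
tool axes cols
 [[-0.926  0.     0.376]
 [-0.376 -0.    -0.926]
 [ 0.    -1.     0.   ]]
outer corner [[ 0.5619 -0.0757]] local [[ 0.0405 -0.0475]]
corner c [[ 0.5552 -0.0735]] local [[ 0.035  -0.0431]]
end edge [[0.5256 0.0072]] local [[0.0358 0.0429]]
knob [[ 0.4826 -0.0993]] local [[-0.042  -0.0415]]
scene knob approx [[ 0.48294065 -0.0982063 ]] [[-0.04128827 -0.04063518]]
marks local [[-0.06743622 -0.04068976]]
marks local [[0.03523524 0.06750295]]
```

```bash
cat > go.py <<'E'
# usage: go.py lx ly z -> shift in tool axes (scale 1 m) to that unit-local TCP target
import sys
from h import *
from plant import r
s=r.get_state();p=np.array(s["tool_pos"]);M=R.from_quat(s["eef_rot"]).as_matrix()
Mt=np.c_[np.r_[-U[:,0],0],[0,0,-1],np.r_[-U[:,1],0]]
print("t",round(s["clock"],2),"local",((p[:2]-C)@U).round(4),"z",p[2].round(4),"F local",(np.array(s["contact_force"])[:2]@U).round(1),np.round(s["contact_force"][2],1),"open",round(s["opening"],2))
if len(sys.argv)>1:
    t=[float(x) for x in sys.argv[1:4]];g=np.r_[C+U@t[:2],t[2]]
    print("shift",(M.T@(g-p)).round(4),"turn",(R.from_matrix(M.T@Mt).as_rotvec()/np.pi).round(4))
E
python3 go.py -.09 -.04 .14
```

```text
t 0.6 local [-0.443  -0.4029] z 0.2388 F local [ 0.2 -0.1] -0.2 open 1.0
shift [-0.3618  0.0987 -0.3541] turn [-0.      0.0078  0.    ]
```

```bash
python3 -m handwheel '[[[-0.03,0,-0.03,0,0,0],[-0.06,0,-0.06,0,0,0],[-0.09,0,-0.088,0,0,0],[-0.12,0,-0.117,0,0.003,0],[-0.15,0.01,-0.147,0,0.005,0],[-0.18,0.02,-0.176,0,0.0078,0],[-0.21,0.03,-0.206,0,0.0078,0],[-0.24,0.045,-0.235,0,0.0078,0],[-0.27,0.06,-0.264,0,0.0078,0],[-0.30,0.075,-0.294,0,0.0078,0],[-0.335,0.09,-0.328,0,0.0078,0],[-0.362,0.0987,-0.354,0,0.0078,0]]]' -1 30; python3 go.py -.085 -.04 .062
```

```text
clock: 1.6
tool_pos: [0.4299, -0.1316, 0.1448]
eef_rot: [0.127, -0.695, 0.696, -0.127]
contact_force: [0.9, 0.1, -0.3]
opening: 0.115
t 1.6 local [-0.1028 -0.0531] z 0.1448 F local [ 0.9 -0.2] -0.3 open 0.12
shift [-0.0178  0.0828 -0.0132] turn [-0.0001 -0.0001 -0.    ]
```

```bash
python3 -m handwheel '[[[0,0,0,0,0,0],[0,0,0,0,0,0],[0,0,0,0,0,0]]]' >/dev/null; python3 go.py -.085 -.04 .062
```

```text
t 1.85 local [-0.104  -0.0547] z 0.1454 F local [-0.6 -1.3] 0.5 open 0.0
shift [-0.019   0.0834 -0.0148] turn [-0.0002  0.0002  0.0001]
```

```bash
python3 -m handwheel '[[[-0.01,0.015,-0.008,0,0,0],[-0.019,0.03,-0.015,0,0,0],[-0.019,0.05,-0.015,0,0,0],[-0.019,0.07,-0.015,0,0,0],[-0.019,0.0834,-0.015,0,0,0],[-0.019,0.0834,-0.015,0,0,0],[-0.019,0.0834,-0.015,0,0,0],[-0.019,0.0834,-0.015,0,0,0]]]' >/dev/null; python3 go.py -.066 -.04 .062; python3 - <<'E'
from plant import snapshot
import cv2
a=snapshot("scene")[150:290,160:340];b=snapshot("top")[120:270,190:350]
cv2.imwrite("pics/a1.png",cv2.hconcat([cv2.resize(a,(400,311),interpolation=2),cv2.resize(b,(332,311),interpolation=2)])[...,::-1])
E
```

```text
t 2.52 local [-0.0853 -0.0408] z 0.0628 F local [-0.2  0.5] 0.5 open 0.0
shift [-0.0193  0.0008 -0.0009] turn [-0.0004 -0.0008 -0.0003]
```

View pics/a1.png

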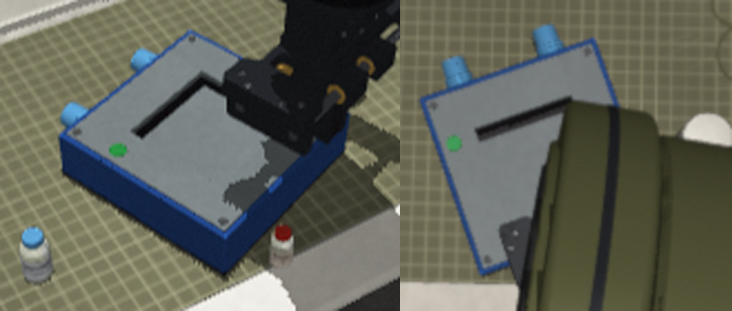

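The views show the fingers down on the unit's near side, clear of the red vial and the pot. The gripper hides the knob. I'll start pushing leg 1.

```bash
python3 -m handwheel '[[[-0.006,0.001,0,0,0,0],[-0.012,0.001,0,0,0,0],[-0.018,0.001,0,0,0,0],[-0.024,0.001,0,0,0,0],[-0.03,0.001,0,0,0,0],[-0.036,0.001,0,0,0,0],[-0.042,0.001,0,0,0,0],[-0.048,0.001,0,0,0,0],[-0.054,0.001,0,0,0,0],[-0.06,0.001,0,0,0,0]]]' >/dev/null; python3 go.py .006 -.04 .062
```

```text
t 3.45 local [-0.0243 -0.0394] z 0.0609 F local [-1.4 -0.4] 0.8 open 0.01
shift [-0.0303 -0.0011  0.0006] turn [-0.  0.  0.]
```

```bash
python3 -m handwheel '[[[-0.006,0,0,0,0,0],[-0.012,0,0,0,0,0],[-0.018,0,0,0,0,0],[-0.024,0,0,0,0,0],[-0.028,0,0,0,0,0],[-0.03,0,0,0,0,0],[-0.03,0,0,0,0,0]]]' >/dev/null; python3 go.py .0105 -.04 .062;python3 -m handwheel '[[[-0.0015,0,0,0,0,0],[-0.003,0,0,0,0,0],[-0.004,0,0,0,0,0],[-0.004,0,0,0,0,0]]]' >/dev/null; python3 go.py .0105 -.04 .062
```

```text
t 4.03 local [ 0.0061 -0.0394] z 0.0609 F local [-0.1  1.2] -0.2 open 0.01
shift [-0.0044 -0.0011  0.0006] turn [-0.0001  0.0002 -0.0004]
t 4.37 local [ 0.0091 -0.0394] z 0.0609 F local [-0.8 -0.2] 0.2 open 0.0
shift [-0.0014 -0.0011  0.0006] turn [-0.  0.  0.]
```

```bash
for i in 1 2; do python3 -m handwheel '[[[-0.001,0,0,0,0,0],[-0.002,0,0,0,0,0],[-0.002,0,0,0,0,0]]]' >/dev/null; python3 go.py; done
```

```text
t 4.62 local [ 0.0114 -0.0395] z 0.0609 F local [-0.3 -0.1] -1.5 open 0.0
t 4.87 local [ 0.012  -0.0394] z 0.0609 F local [-3.8  0.5] 1.3 open 0.0
```

```bash
python3 -m handwheel '[[[-0.001,0,0,0,0,0],[-0.002,0,0,0,0,0],[-0.002,0,0,0,0,0]]]' >/dev/null; python3 go.py
python3 -m handwheel '[[[0.01,0,0,0,0,0],[0.025,0,0,0,0,0],[0.035,-0.015,0.005,0,0,0],[0.035,-0.04,0.02,0,0,0],[0.035,-0.05,0.04,0,0,0],[0.035,-0.05,0.055,0,0,0],[0.02,-0.05,0.055,0,0,0],[0,-0.05,0.055,0,0,0],[-0.02,-0.05,0.055,0,0,0],[-0.02,-0.05,0.055,0,0,0],[-0.02,-0.05,0.055,0,0,0]]]' >/dev/null; python3 go.py .035 -.092 .061
python3 - <<'E'
from plant import snapshot
import cv2
a=snapshot("scene")[150:290,160:340];b=snapshot("top")[120:270,190:350]
cv2.imwrite("pics/a2.png",cv2.hconcat([cv2.resize(a,(400,311),interpolation=2),cv2.resize(b,(332,311),interpolation=2)])[...,::-1])
E
```

```text
t 5.12 local [ 0.0122 -0.0394] z 0.0608 F local [-7.2 -0.1] 5.1 open 0.01
t 6.03 local [ 0.0372 -0.0941] z 0.111 F local [-0.7 -0.6] 0.1 open 0.01
shift [ 0.0023  0.05   -0.0021] turn [-0.0002  0.0006 -0.0009]
```

View pics/a2.png

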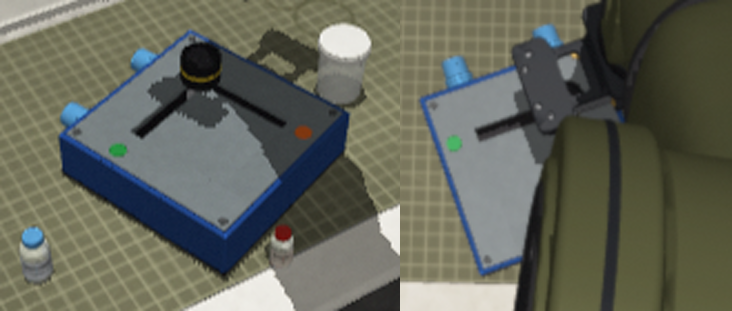

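The knob now stands at the slot corner at (200,65) in the left panel. The pot and both vials are still upright and undisturbed. Next I'll descend on the knob's −y side and push leg 2.

```bash
python3 - <<'E'
from h import *
from plant import r
print(px("scene",r.get_state()["tool_pos"]))
E
python3 -m handwheel '[[[0,0.02,0,0,0,0],[0,0.04,0,0,0,0],[0,0.05,0,0,0,0],[0,0.05,0,0,0,0],[0,0.05,0,0,0,0]]]' >/dev/null; python3 go.py
python3 -m handwheel '[[[0.001,0,-0.005,0,0,0],[0.001,0,-0.01,0,0,0],[0.001,0,-0.015,0,0,0],[0.001,0,-0.02,0,0,0],[0.001,0,-0.025,0,0,0],[0.001,0,-0.03,0,0,0],[0.001,0,-0.03,0,0,0]]]' >/dev/null; python3 go.py
```

```text
[[269.98122984 144.88686955]]
t 6.55 local [ 0.0344 -0.0945] z 0.0608 F local [ 0.  -0.6] 0.8 open 0.0
t 7.13 local [ 0.0344 -0.0632] z 0.0612 F local [1.  0.5] -0.6 open 0.01
```

```bash
python3 -m handwheel '[[[0,0,-0.006,0,0,0],[0,0,-0.012,0,0,0],[0,0,-0.018,0,0,0],[0,0,-0.024,0,0,0],[0,0,-0.03,0,0,0],[0,0,-0.03,0,0,0]]]' >/dev/null; python3 go.py
python3 - <<'E'
from plant import snapshot
import cv2
a=snapshot("scene")[130:280,160:340]
cv2.imwrite("pics/a3.png",cv2.resize(a,(540,450),interpolation=2)[...,::-1])
E
```

```text
t 7.63 local [ 0.0342 -0.0321] z 0.0608 F local [0.1 0.5] 0.0 open 0.0
```

View pics/a3.png

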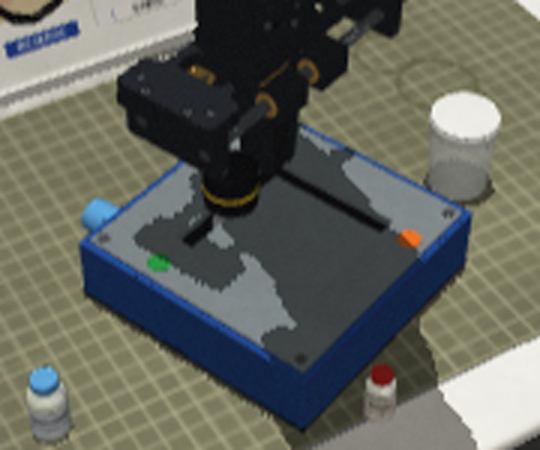

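The knob is in the second leg at about (231,190), upright and more than halfway, with the fingers behind it. I'll continue.

```bash
python3 -m handwheel '[[[0,0,-0.006,0,0,0],[0,0,-0.012,0,0,0],[0,0,-0.018,0,0,0],[0,0,-0.024,0,0,0],[0,0,-0.03,0,0,0],[0,0,-0.033,0,0,0],[0,0,-0.033,0,0,0]]]' >/dev/null; python3 go.py
for i in 1 2 3; do python3 -m handwheel '[[[0,0,-0.001,0,0,0],[0,0,-0.002,0,0,0],[0,0,-0.002,0,0,0]]]' >/dev/null; python3 go.py; done
```

```text
t 8.27 local [0.0342 0.0001] z 0.0609 F local [-0.3 -0.3] -0.4 open 0.0
t 8.52 local [0.0341 0.0005] z 0.0609 F local [0.4 0.1] 0.3 open 0.01
t 8.77 local [0.0341 0.0025] z 0.061 F local [ 0.  -1.5] 0.6 open 0.01
t 9.02 local [0.0341 0.0048] z 0.0609 F local [-0.4  0.1] 1.1 open 0.01
```

```bash

for i in 1 2 3; do python3 -m handwheel '[[[0,0,-0.001,0,0,0],[0,0,-0.002,0,0,0],[0,0,-0.002,0,0,0]]]' >/dev/null; python3 go.py; done
```

```text
t 9.27 local [0.0341 0.0069] z 0.0609 F local [-0.4 -0.3] -0.0 open 0.0
t 9.52 local [0.0341 0.0089] z 0.0609 F local [-1. -1.] -0.4 open 0.0
t 9.77 local [0.0343 0.0096] z 0.0612 F local [-0.2 -3.2] 1.8 open 0.01
```

Contact with the end stop is starting, so I'll push a little more and then retract.

```bash

for i in 1 2; do python3 -m handwheel '[[[0,0,-0.001,0,0,0],[0,0,-0.002,0,0,0],[0,0,-0.002,0,0,0]]]' >/dev/null; python3 go.py; done
python3 -m handwheel '[[[0,0,0.006,0,0,0],[0,0,0.02,0,0,0],[0,0,0.03,0,0,0],[0,-0.02,0.035,0,0,0],[0,-0.05,0.04,0,0,0],[0,-0.09,0.06,0,0,0],[0,-0.12,0.09,0,0,0],[0,-0.12,0.13,0,0,0],[0.02,-0.12,0.16,0,0,0],[0.04,-0.12,0.19,0,0,0],[0.06,-0.12,0.22,0,0,0],[0.08,-0.12,0.25,0,0,0]]]' >/dev/null
python3 -m handwheel '[[[0.03,0,0.03,0,0,0],[0.06,0,0.06,0,0,0],[0.09,0,0.09,0,0,0],[0.12,0,0.12,0,0,0],[0.15,0,0.14,0,0,0],[0.15,0,0.14,0,0,0],[0.15,0,0.14,0,0,0],[0.15,0,0.14,0,0,0]]]' >/dev/null; python3 go.py
python3 - <<'E'
from plant import snapshot
import cv2
a=snapshot("scene");b=snapshot("top")
cv2.imwrite("pics/b.png",cv2.hconcat([cv2.resize(a[140:290,150:350],(400,300),interpolation=2),cv2.resize(b[120:270,155:355],(400,300),interpolation=2)])[...,::-1])
E
```

```text
t 10.02 local [0.0344 0.0102] z 0.0616 F local [-0.9 -7. ] 4.2 open 0.01
t 10.27 local [0.0346 0.0107] z 0.0619 F local [-1.4 -9.1] 6.2 open 0.01
t 11.93 local [-0.1952 -0.3745] z 0.1805 F local [1.3 0.4] -0.6 open 0.0
```

View pics/b.png

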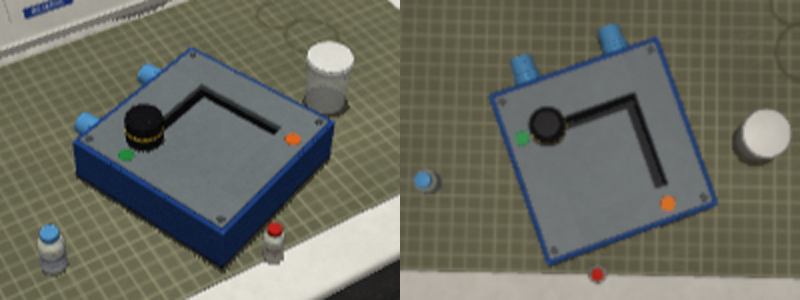

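The knob is beside the green mark at (547,126) in the top view. The pot and vials are standing and the arm is out of view. I'll check numerically that the knob is fully home.

```bash
python3 - <<'E'
from h import *
from plant import snapshot
from scipy.optimize import minimize
for c,ro in(("top",(212,165,246,202)),("scene",(205,180,240,222))):
    im=snapshot(c);a=np.load(f"pics/{c}0.npy").astype(int)
    if c=="top":
        for n,(x,y) in dict(blue=(168,211),red=(254,258),pot=(337,187)).items():
            print(n,"mean pixel change",np.abs(im[y-14:y+15,x-14:x+15].astype(int)-a[y-14:y+15,x-14:x+15]).mean().round(2))
    # fit knob silhouette (solid of revolution) at local (x,y) in dark mask
    g=cv2.cvtColor(im,cv2.COLOR_RGB2GRAY);x0,y0,x1,y1=ro
    dark=(g[y0:y1,x0:x1]<75)
    t=np.linspace(0,2*np.pi,60)
    off=C+({"top":1,"scene":-1}[c])*np.array([.00115,-.0018])
    best=[]
    Y=np.arange(.030,.048,.0005)
    for x in np.arange(.030,.041,.0005):
        for y in Y:
            p=off+U@[x,y];P=np.vstack([np.c_[p[0]+.017*np.cos(t),p[1]+.017*np.sin(t),t*0+z] for z in(.05,.08)])
            h=cv2.convexHull(((px(c,P)-[x0,y0])*16).astype(np.int32))
            m=np.zeros(dark.shape,np.uint8);cv2.fillConvexPoly(m,h,1,shift=4);m=m>0
            best.append(((m^dark).sum(),x,y))
    best.sort();print(c,np.mean(best[:8],0).round(4))
E
```

```text
blue mean pixel change 0.57
red mean pixel change 0.59
pot mean pixel change 0.59
top [8.2125e+01 3.5400e-02 4.0700e-02]
scene [1.69875e+02 3.44000e-02 4.19000e-02]
```

```bash
python3 -c "
from plant import job;print(job.finish_job())"
```

```text
the job is handed in; nothing more can be done
None
```

The changeover unit is switched over and the job is handed in, at about 12 s of the 38 s allowed. With the fingers shut, I pushed the knob along the first leg to the corner (about 7 N at the stop). I then went round behind it and pushed it along the second leg to the end stop (about 9 N), and drew back clear.

- **Knob position:** the final pictures show it upright beside the green mark. The two camera fits put it at (35.4, 40.7) mm and (34.4, 41.9) mm from the unit's centre, where (35, 41.5) mm is fully home. They differ by about 1 mm, within the calibration error, so it is the force rise at the end of the push that shows it reached the stop.
- **Vials and pot:** their patches in the top picture are unchanged from the start.
- **Slight lift of the tip:** while pressing against the end stop the fingertip height rose about 1 mm, with up to 6 N upward on the tool. I did not look into it, and the knob still stood upright in the final pictures.

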